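# Shut the screw feeder's gate over the guard with the pull hook

### The job

Shut the slide gate of the screw feeder: take the pull hook by its blue handle from the plywood rest, reach over the clear guard, catch the red gate lever from behind with the bent end and draw it towards the guard until it meets its stop, then keep it pressed firmly home there for a good second with about 13 N. Only the hook may touch the lever, and it must never pull with more than 17 N, which bends it; do not lean on the guard or move the jar, the tub and the carton. Then lay the hook back in the rest as you found it, bent end hanging down, and let go.

Things in the scene. Friction and masses are not known exactly. Their poses are not given: they have to be found in the camera images.
- hook: Loose pull hook, 135 to 200 g. Blue flat-sided handle 110 long, 20 wide, 24 high (mm); origin at its centre, x along it to the bent end, z up. A 7 mm steel rod runs on along x to x = 210, then bends square and goes down to its round tip at z = -84. It balances near x = 75. Grip the handle across y from above, firmly (60 N or more); under the pull it may turn a little in the fingers.
- rest: Fixed plywood rest; origin on the bench under the stored handle's centre, x along the stored hook, z up. Rear post at x = -40 (16 thick): flat notch 25 wide, flaring above, top z = 138, under the handle. Front post at x = 100 (12 thick): V under the rod, top z = 142. Base plate 12 high, 75 wide. Stored: hook origin at (0, 0, 115), axes parallel, bent end hanging free in front. Lifts straight up.
- guard: Fixed guard of the feeder, between robot and lever: clear plastic in a yellow frame, 194 wide (y), 10 thick (x), top edge 165 above the bench. Origin on the bench under its middle; x points square across it, from the robot's side to the lever's side; z up. The lever runs along this x, at y = 0. The steel hopper, 250 high, stands beside the lever (x = 15 to 135, y = 80 to 205).
- lever: Red lever of the slide gate, 12 thick (x), 26 wide (y), 50 high (z); origin at its middle, 124 above the bench, axes as the guard's; free above and 50 behind. It only slides along x, stays where left, drag 4 N. It starts 92 to 128 from the guard's middle plane and shuts towards it. Its firm stop, clamped by hand, comes after 26 to 44 of travel, at 66 to 84, and must be felt: the force climbs steeply.
- jar: Closed glass jar with red lid, 72 diameter, 85 high, loose; origin under its centre.
- tub: White round tub with plastic clips, 76 diameter at the rim, clips up to 95 high, loose; origin under its centre.
- carton: Small open cardboard carton of screws, 75 x 75, 65 high, loose; origin under its centre.
Not all that is in view belongs to the job. Of the things that look like the rest, take the one that is farthest from the robot's base at the start.

How it is judged:
By the outcome, as a careful person would: the job done as asked, in the order asked, and still so for the second after the job is handed in, with the robot touching nothing.
It also fails if it takes over 72 s, if anything falls off the work surface, if the arm or the gripper's body presses on something with over 40 N, if the wrist force passes 120 N, or if a joint passes its speed limit or range.

### The arm

A 6-joint arm with a two-finger parallel gripper is mounted at the origin on the work surface. World frame = base frame: x ahead of the robot, y to its left, z up, the work surface at z = 0. Lengths are in m, angles in rad, forces in N, time in s.
With the tool pointing down it reaches from about 0.275 to 0.875 m from the base axis. Payload 12.5 kg.
Tool frame: the origin (TCP) lies at the very end of the fingers, on their centre line; the grasp point (between the pads) lies 19 mm behind it; x points along the fingers, y is the direction in which the jaws open and shut, and the axes are right-handed (so a half turn about x gives the same grasp; the last joint's range is limited). The gripper opens to 85 mm and grips with 20 to 120 N. Pads are 22 mm wide; open, the fingers measure 114 mm over their backs; the gripper's body (76 mm by 85 mm) begins 54 mm behind the grasp point. The pads swing forward as they close: fully open they stand 13 mm farther back than shut.
Start: joints at [-1.338, 0.351, 1.652, -0, 1.139, -0.085], TCP at [0.172, -0.522, 0.231] pointing down, gripper open.
Joint ranges: [-2.75, 2.75], [-0.79, 2.1], [0.01, 2.65], [-1.57, 4.71], [0.07, 3.14], [-2.87, 2.87]. Speed limits (rad/s): [2.22, 2.22, 2.79, 3.14, 3.14, 3.14].

### API

Orientations are given as a 3x3 rotation matrix whose columns are the frame's x, y, z axes.
In Python, from bench import manip gives the robot as it stands. Calls block until the motion is done:
- manip.move_ptp(position, orientation): joint-space move of the TCP to a pose.
- manip.move_l(position, attitude=None, max_speed=0.15): straight line of the TCP; attitude=None keeps the orientation; max_speed is the mean speed in m/s.
- manip.move_j(angles): joint-space move.
- manip.set_gripper(opening, effort=None): opening from 0.0 (shut) to 1.0 (fully open); effort is the grip in N (None keeps the last); returns when the fingers have stopped.
- manip.dwell(seconds).
- manip.inverse_kinematics(position, orientation): joint angles nearest the present ones, or None.
- manip.grab_frame(name): name is "side" or "top" or "wrist"; returns (picture, depth): 400x640x3 uint8, red, green, blue; 400x640 float32, m along the optical axis (not along the pixel's ray), 0 where there is no reading.
- manip.get_calibration(name): a dict with "camera_matrix" (3x3 intrinsics, pixels), "k1" (the pictures are not rectified: a ray, as slopes to the right and down, at radius r is drawn at 1 + k1 r^2 times it, then the intrinsics apply), "R" (3x3) and "t" (3): a world point X has camera coordinates R X + t. Camera axes: x right, y down, z forward; pixel columns grow to the right and rows downward; lengths in m; the calibration is good to about 2 mm. A picture is of the moment at which its call begins: read the wrist's pose just before it. get_calibration takes no time and is no camera call; for the wrist camera it gives the pose at the moment of the call.
A pose or a line that the arm cannot do raises manip.Unreachable and nothing moves.
- manip.sign_off(): hands the job in, once; it reports no verdict.
Trained networks look in the newest picture that a camera, given by its name, has taken for a name from the list of things; names that differ only in an ending like _2 or _b are one class to them, and where a whole thing is asked for, a point or a joint stands for the part that bears it (a point fixed in the world has none). Each returns a list of dicts, best first, with "confidence" (0 to 1); they miss things now and then, are a little off and sometimes report something else, mostly with a low value. They report only what shows in the picture. A call takes as long as a camera call. They do not tell look-alikes from the thing itself.
- manip.look_for(camera, name): "at" ([x, y, z] in m, in world coordinates, good to about 4 mm: the middle of the surface that is visible of it).
Readings, each from a call of its own:
- manip.current_time(): time.
- manip.current_qpos(): joint angles.
- manip.current_joint_vel(): joint speeds.
- manip.current_joint_torque(): joint torques, N m.
- manip.current_ee_pos(): TCP position.
- manip.current_tcp_rot(): TCP orientation.
- manip.current_force(): force on the tool from outside, world axes, zero at the start.
- manip.current_ft_torque(): the same for the moment, N m.
- manip.current_grip_width(): opening from 0.0 (shut) to 1.0 (fully open).
Only numpy, scipy, OpenCV 4.12 (cv2) and the standard library are available. Lean on these libraries where they do the work, as an engineer would, in place of code of your own. Each camera call takes 0.05 s, during which the arm holds its last target.

## Working session

There is one attempt and no reset: what is moved stays moved. The work goes in short steps, each a Python script; the robot and the scene stay as the last script left them, time stands still between calls to the robot, and variables do not carry over. Pictures are saved under pics/ and viewed, and the job is handed in when it is done.

```bash
ls; mkdir -p pics
cat > h.py <<'E'
import numpy as np, cv2
from bench import manip
def snap(n,f):
    cal=manip.get_calibration(n); p,d=manip.grab_frame(n)
    cv2.imwrite(f'pics/{f}.png',p[:,:,::-1]); np.savez(f'pics/{f}.npz',p=p,d=d,**{k:np.array(v) for k,v in cal.items()})
    return p,d,cal
def cloud(d,cal):
    K=np.array(cal['camera_matrix']);k1=float(cal['k1']);R=np.array(cal['R']);t=np.array(cal['t'])
    h,w=d.shape;u,v=np.meshgrid(np.arange(w),np.arange(h))
    pts=np.stack([u,v],-1).reshape(-1,1,2).astype(float)
    n=cv2.undistortPointsIter(pts,K,np.array([k1,0,0,0.]),None,None,(3,50,1e-9)).reshape(h,w,2)
    X=np.dstack([n*d[...,None],d])
    W=(X-t)@R
    W[d<=0]=np.nan
    return W
def proj(X,cal):
    K=np.array(cal['camera_matrix']);R=np.array(cal['R']);t=np.array(cal['t'])
    return cv2.projectPoints(np.atleast_2d(X).astype(float),cv2.Rodrigues(R)[0],t.astype(float),K,np.array([float(cal['k1']),0,0,0]))[0][:,0]
E
python3 - <<'E'
from h import *
for n in['side','top','wrist']: 
    p,d,c=snap(n,n+'0')
    if n!='wrist':
        for k in ['hook','rest','guard','lever','jar','tub','carton']:
            print(n,k,[(np.round(o['at'],3).tolist(),round(o['confidence'],2),proj(o['at'],c).round().astype(int).tolist()) for o in manip.look_for(n,k)])
print(manip.current_time(),manip.current_force())
E
```

```text
pics
side hook [([0.492, -0.311, 0.118], 0.72, [[370, 132]])]
side rest [([0.477, -0.305, 0.01], 0.83, [[371, 166]])]
side guard [([0.559, 0.156, 0.098], 0.88, [[244, 217]])]
side lever [([0.673, 0.144, 0.128], 0.39, [[208, 187]])]
side jar [([0.433, -0.077, 0.059], 0.92, [[348, 195]])]
side tub [([0.356, 0.054, 0.067], 0.55, [[350, 234]])]
side carton [([0.374, 0.346, 0.056], 0.67, [[255, 335]])]
top hook [([0.441, -0.093, 0.087], 0.66, [[365, 201]]), ([0.495, -0.319, 0.122], 0.61, [[448, 179]])]
top rest [([0.261, -0.27, 0.01], 0.95, [[425, 264]]), ([0.504, -0.311, 0.012], 0.58, [[436, 181]])]
top guard [([0.56, 0.143, 0.109], 0.66, [[280, 159]])]
top lever [([0.561, 0.144, 0.11], 0.43, [[279, 159]])]
top jar [([0.444, -0.092, 0.085], 0.79, [[365, 200]])]
top tub [([0.363, 0.041, 0.072], 0.94, [[318, 230]])]
top carton [([0.388, 0.334, 0.05], 0.77, [[216, 223]])]
0.85 [0.0787564  0.75652867 0.5215176 ]
```

View pics/side0.png

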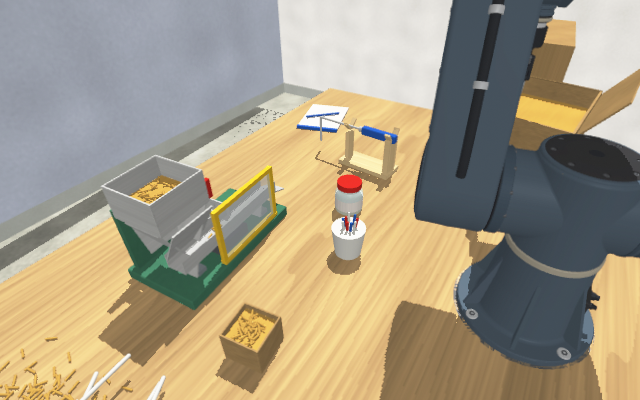

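View pics/top0.png

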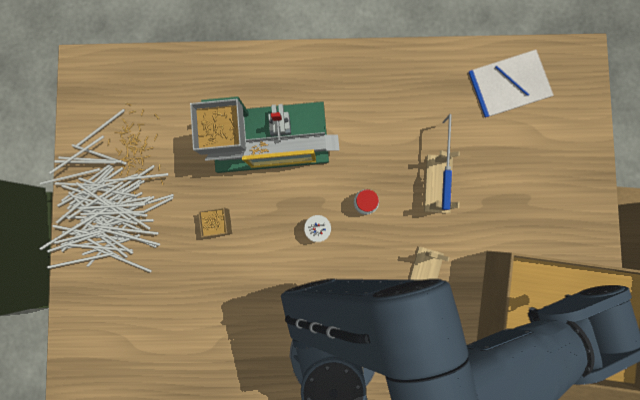

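Run:
```python
import cv2,numpy as np
a=cv2.imread('pics/top0.png');b=cv2.imread('pics/side0.png')
cv2.imwrite('pics/c1.png',cv2.resize(a[140:300,380:540],(600,600),interpolation=cv2.INTER_CUBIC))
cv2.imwrite('pics/c2.png',cv2.resize(b[80:220,290:490],(800,560),interpolation=cv2.INTER_CUBIC))
cv2.imwrite('pics/c3.png',cv2.resize(a[90:210,210:370],(800,600),interpolation=cv2.INTER_CUBIC))
```

```text
(no output)
```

View pics/c1.png

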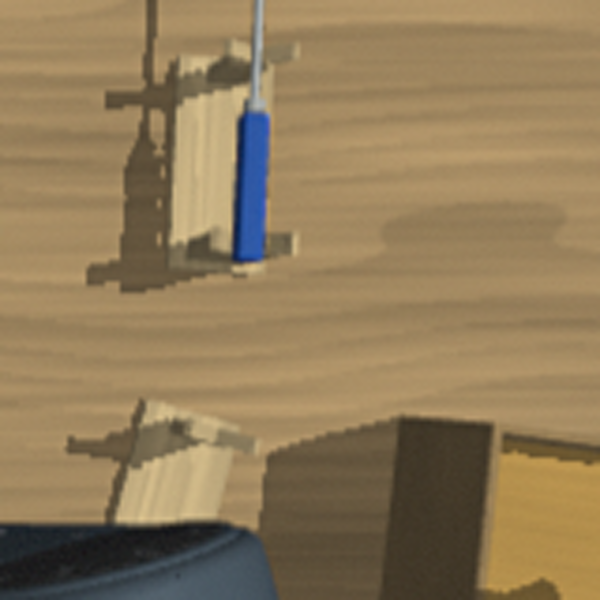

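View pics/c3.png

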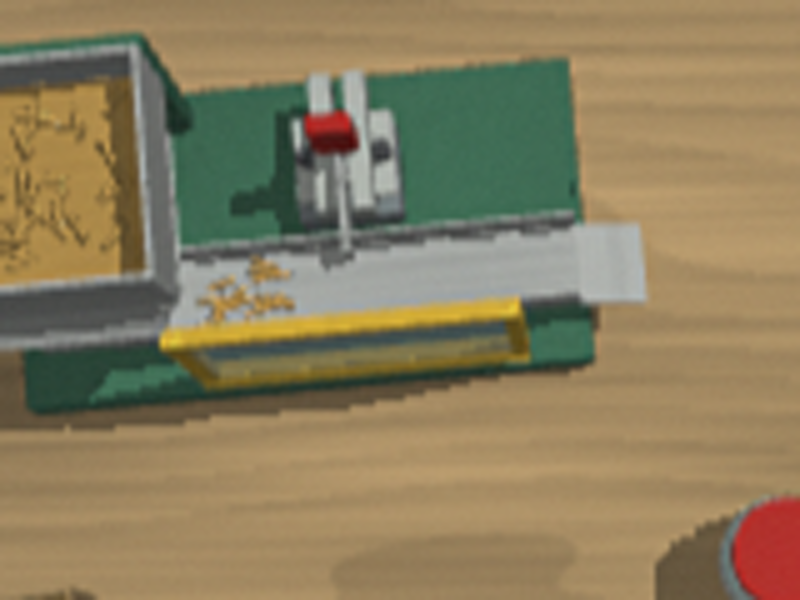

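View pics/wrist0.png

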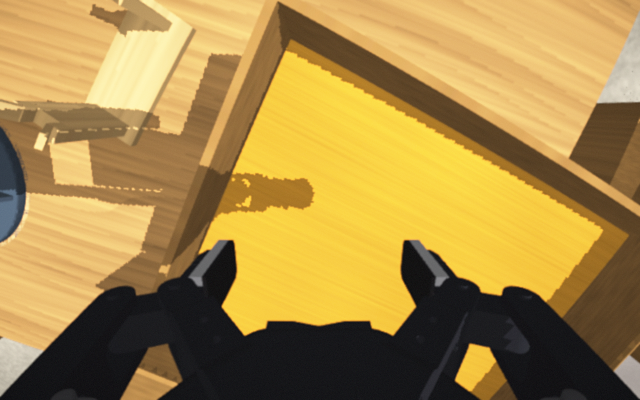

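Run:
```python
from h import *
def load(f):
    z=np.load(f'pics/{f}.npz'); return z['p'].astype(int),z['d'],z
for f in['top0','side0']:
    p,d,z=load(f); W=cloud(d,z); r,g,b=p[...,0],p[...,1],p[...,2]
    def rep(n,m,lo,hi):
        m=m&np.isfinite(W[...,0])&np.all((W>lo)&(W<hi),axis=-1)
        w=W[m]
        if len(w)<5: print(f,n,len(w));return None
        print(f,n,len(w),'mean',w.mean(0).round(4),'min',np.percentile(w,3,axis=0).round(4),'max',np.percentile(w,97,axis=0).round(4))
        q=w[:,:2]-w[:,:2].mean(0);U,S,V=np.linalg.svd(q,full_matrices=False);print('   axis',V[0].round(4),np.degrees(np.arctan2(V[0,1],V[0,0])).round(2), S.round(3)); return w
    rep('handle',(b>r+60)&(b>g+30),[.3,-.45,.08],[.65,-.2,.16])
    rep('rod',np.ones_like(r,bool),[.52,-.45,.105],[.8,-.2,.13])
    rep('wood',(r>b+20),[.3,-.45,.1],[.65,-.2,.15])
    rep('guard yellow top',(r>b+80)&(g>b+60),[.4,0,.155],[.8,.4,.172])
    rep('lever',(r>g+80)&(r>b+80),[.55,0.,.08],[.9,.4,.2])
    rep('jarlid',(r>g+80)&(r>b+80),[.3,-.25,.05],[.55,.0,.2])
```

```text
top0 handle 269 mean [ 0.4683 -0.3137  0.126 ] min [ 0.4195 -0.3238  0.1208] max [ 0.5182 -0.3029  0.131 ]
   axis [-0.9963  0.0858] 175.08 [0.505 0.088]
top0 rod 233 mean [ 0.5856 -0.3245  0.119 ] min [ 0.5224 -0.3417  0.1118] max [ 0.6754 -0.3039  0.1286]
   axis [-0.9969  0.0784] 175.5 [0.669 0.127]
top0 wood 195 mean [ 0.502  -0.3192  0.1257] min [ 0.4197 -0.3464  0.1098] max [ 0.614  -0.2822  0.1394]
   axis [-0.9963  0.0854] 175.1 [1.038 0.271]
top0 guard yellow top 266 mean [0.5652 0.1433 0.1641] min [0.5563 0.0529 0.1576] max [0.5746 0.2336 0.1696]
   axis [ 0.0747 -0.9972] -85.72 [0.91  0.045]
top0 lever 37 mean [0.6783 0.1507 0.1484] min [0.6736 0.1402 0.143 ] max [0.6832 0.1619 0.1537]
   axis [ 0.0496 -0.9988] -87.16 [0.042 0.019]
top0 jarlid 367 mean [ 0.4451 -0.0996  0.0845] min [ 0.4199 -0.125   0.078 ] max [ 0.4709 -0.0737  0.0893]
   axis [ 0.4618 -0.887 ] -62.5 [0.296 0.287]
side0 handle 273 mean [ 0.4676 -0.3095  0.1205] min [ 0.4121 -0.3213  0.1072] max [ 0.5164 -0.3021  0.1286]
   axis [-0.9985  0.0549] 176.85 [0.522 0.082]
side0 rod 154 mean [ 0.5858 -0.3239  0.1183] min [ 0.5239 -0.3418  0.1086] max [ 0.6735 -0.3013  0.1287]
   axis [-0.9962  0.0867] 175.03 [0.567 0.117]
side0 wood 199 mean [ 0.4784 -0.3125  0.1223] min [ 0.4165 -0.3442  0.102 ] max [ 0.57   -0.284   0.1375]
   axis [-0.9902  0.1395] 171.98 [0.955 0.28 ]
side0 guard yellow top 520 mean [0.5608 0.1522 0.1631] min [0.5525 0.0531 0.1564] max [0.5718 0.237  0.1666]
   axis [ 0.0736 -0.9973] -85.78 [1.296 0.076]
side0 lever 73 mean [0.673  0.1445 0.1276] min [0.6712 0.1393 0.1035] max [0.678  0.1498 0.1492]
   axis [ 0.2889 -0.9573] -73.21 [0.028 0.014]
side0 jarlid 380 mean [ 0.4395 -0.093   0.0832] min [ 0.4134 -0.1252  0.0726] max [ 0.4685 -0.0698  0.087 ]
   axis [-0.5184  0.8551] 121.23 [0.333 0.316]
```

The rest candidates are the hook-bearing one at top-view (436,181), about 0.56 m from the base, and an empty look-alike at (425,264), about 0.37 m away. The farther one is meant, and the crop shows the blue-handled hook lying in it. I'll move above it and check with the wrist camera.

```bash
cat >> h.py <<'E'
def rot(yaw,s=1):
    x=np.array([0,0,-1.]);y=s*np.array([-np.sin(yaw),np.cos(yaw),0]);return np.stack([x,y,np.cross(x,y)],1)
E
python3 - <<'E'
from h import *
hy=np.radians(-5.1); gy=np.radians(4.3)
print(manip.current_tcp_rot().round(2) if hasattr(manip.current_tcp_rot(),'round') else manip.current_tcp_rot())
c=np.array([.468,-.3135]);g=c+.035*np.array([np.cos(hy),np.sin(hy)])
for s in(1,-1):
    print(s,np.round(manip.inverse_kinematics([*g,.25],rot(hy,s)),2),np.round(manip.inverse_kinematics([.53,.14,.17],rot(gy,s)),2))
p=manip.current_ee_pos(); manip.move_l([p[0],p[1],.30],max_speed=.2)
s=min((1,-1),key=lambda s:abs(np.array(manip.inverse_kinematics([*g,.25],rot(hy,s)))[5]))
manip.move_ptp([*g,.27],rot(hy,s))
snap('wrist','w1'); snap('top','top1'); snap('side','side1')
print(s,manip.current_time(),manip.current_ee_pos(),manip.current_force())
E
```

```text
[[ 0.    0.31 -0.95]
 [-0.   -0.95 -0.31]
 [-1.    0.   -0.  ]]
1 [-0.64  0.41  1.51 -0.    1.22 -2.12] [ 0.17  0.42  1.72 -0.    1.01 -1.47]
-1 [-0.64  0.41  1.51 -0.    1.22  1.02] [ 0.17  0.42  1.72 -0.    1.01  1.67]
-1 2.9417 [ 0.50233408 -0.31736173  0.27003226] [-0.34179191 -0.16091012 -0.48654963]
```

View pics/w1.png

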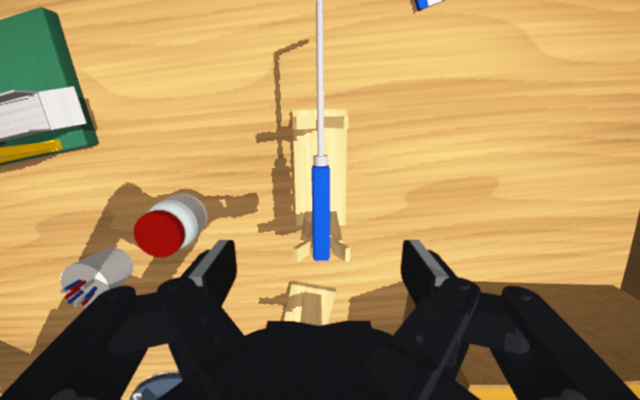

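The wrist view shows the blue handle centred, from (320,165) to (321,260), with the rod running straight up column 320. The jar at (160,232) is clear of the path. Next I refine the hook's pose and grasp it.

Run:
```python
from h import *
z=np.load('pics/w1.npz');p=z['p'].astype(int);W=cloud(z['d'],z);r,g,b=p[...,0],p[...,1],p[...,2]
m=(b>r+60)&(b>g+30)&np.all((W>[.3,-.45,.08])&(W<[.65,-.2,.16]),axis=-1);m[:, :280]=0;m[:,360:]=0
w=W[m];top=w[w[:,2]>np.median(w[:,2])-.006]
(cx,cy),sz,a=cv2.minAreaRect(top[:,:2].astype(np.float32)*1000);print(len(w),'rect',cx,cy,sz,a,'z',np.median(w[:,2]),w[:,:2].mean(0))
m=np.all((W>[.53,-.4,.10])&(W<[.75,-.2,.13]),axis=-1);w=W[m];print('rod',len(w),w.mean(0),w.max(0));vx=cv2.fitLine(w[:,:2].astype(np.float32),cv2.DIST_HUBER,0,.01,.01).ravel();print(vx,np.degrees(np.arctan2(vx[1],vx[0])))
```

```text
1604 rect 467.0635986328125 -317.1311340332031 (18.842988967895508, 108.21236419677734) 85.40419006347656 z 0.12687347093145293 [ 0.4702334  -0.31789794]
rod 1607 [ 0.59551344 -0.32803137  0.11904568] [ 0.67701846 -0.29833389  0.12998607]
[ 0.99631554 -0.0857635   0.59551346 -0.32803136] -4.91993
```

```bash
python3 - <<'E'
from h import *
hy=np.radians(-4.9);c=np.array([.467,-.3165]);g=c+.037*np.array([np.cos(hy),np.sin(hy)])
R=rot(hy,-1)
manip.move_l([*g,.15],R,.2); manip.move_l([*g,.096],R,.1)
print('f0',manip.current_force())
manip.set_gripper(0.0,100)
print('w',manip.current_grip_width(),manip.current_ee_pos(),manip.current_force(),manip.current_ft_torque(),manip.current_time())
manip.move_l([*g,.101],R,.03)
print(manip.current_force())
manip.move_l([*g,.31],R,.15)
manip.dwell(.2)
print(manip.current_grip_width(),manip.current_force(),manip.current_ft_torque(),manip.current_time())
snap('wrist','w2'); snap('top','top2'); snap('side','side2')
E
python3 - <<'E'
import cv2,numpy as np
a=cv2.imread('pics/top2.png');b=cv2.imread('pics/side2.png')
cv2.imwrite('pics/c4.png',np.vstack([a[60:360,:],b[0:300,:]])[:600])
E
```

```text
f0 [-0.08205336  0.1834855   1.05454539]
w 0.2169720120855318 [ 0.5040765  -0.31968028  0.09639839] [-0.71117709  1.09155271  5.64966459] [0.21435934 0.09779701 0.11854711] 5.0
[-0.39561533  0.23128695 -2.02278048]
0.22082177735443614 [ 0.10527934  0.07217241 -1.68970688] [ 0.0345434   0.09128347 -0.00195539] 7.0583
```

View pics/c4.png

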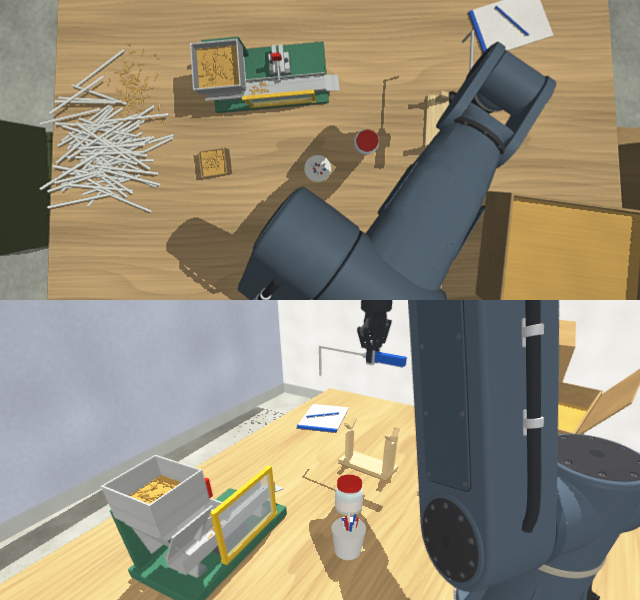

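View pics/w2.png

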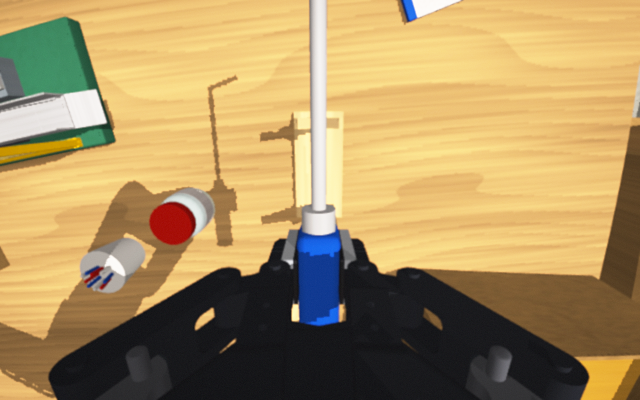

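The hook is held and lifted level. The side view shows the rod from (320,47) to (370,55) and the rest empty below. Now I measure the hook's pitch in the fingers.

```bash
cat >> h.py <<'E'
def hookpose(f,tcp,yaw,verbose=True):
    # points in hook-nominal frame (grip point at x=.037), nearest tube around rod
    z=np.load(f'pics/{f}.npz');W=cloud(z['d'],z)
    G=np.array(tcp)+[0,0,.019]; ex=np.array([np.cos(yaw),np.sin(yaw),0]);ey=np.array([-np.sin(yaw),np.cos(yaw),0])
    D=W-G; L=np.stack([D@ex+.037,D@ey,D[...,2]],-1)
    m=(L[...,0]>.075)&(L[...,0]<.203)&(abs(L[...,1])<.03)&(abs(L[...,2])<.035)
    q=L[m]
    if len(q)>10:
        a=cv2.fitLine(q.astype(np.float32),cv2.DIST_HUBER,0,.01,.01).ravel()
        d=a[:3]*np.sign(a[0]);print(f,'rod n',len(q),'pitch up deg',np.degrees(np.arctan2(d[2],d[0])).round(2),'yaw',np.degrees(np.arctan2(d[1],d[0])).round(2),'pt',a[3:].round(4))
    m=(L[...,0]>.195)&(L[...,0]<.235)&(abs(L[...,1])<.03)&(L[...,2]<-.01)&(L[...,2]>-.11)
    q=L[m]
    if len(q): print(f,'bent n',len(q),'mean',q.mean(0).round(4),'minz',q[:,2].min().round(4))
E
python3 - <<'E'
from h import *
R=np.array(manip.current_tcp_rot());y=-R[:,1];print(R.round(3))
yaw=np.arctan2(-y[0],y[1]);print(np.degrees(yaw))
for f in['side2','top2','wrist'[:1]+'2']: hookpose(f,manip.current_ee_pos(),yaw)
# guard & lever from side/top again
from h import *
for f in['side2','top2','side0','top0']:
    z=np.load(f'pics/{f}.npz');p=z['p'].astype(int);W=cloud(z['d'],z);r,g,b=p[...,0],p[...,1],p[...,2]
    m=(r>g+80)&(r>b+80)&np.all((W>[.6,.08,.08])&(W<[.75,.22,.2]),axis=-1)
    if m.sum(): w=W[m]; a=np.radians(4.3);ex=np.array([np.cos(a),np.sin(a)]);ey=np.array([-ex[1],ex[0]]);print(f,len(w),'lever gx',np.percentile((w[:,:2]-[.563,.145])@ex,[3,50,97]).round(4),'gy',np.percentile((w[:,:2]-[.563,.145])@ey,[3,50,97]).round(4),'z',np.percentile(w[:,2],[3,97]).round(3))
    m=(r>b+80)&(g>b+60)&np.all((W>[.4,0,.161])&(W<[.8,.4,.172]),axis=-1);w=W[m]
    print(' guard',(cv2.minAreaRect((w[:,:2]*1000).astype(np.float32))))
E
```

```text
[[-0.    -0.085 -0.996]
 [ 0.    -0.996  0.085]
 [-1.    -0.     0.   ]]
-4.8960717409263665
side2 rod n 111 pitch up deg 0.05 yaw 0.62 pt [1.419e-01 4.100e-03 1.000e-04]
side2 bent n 58 mean [ 0.2078  0.0038 -0.048 ] minz -0.0834
top2 rod n 105 pitch up deg -0.6 yaw -0.52 pt [0.1625 0.0023 0.0015]
top2 bent n 33 mean [ 0.2098  0.0034 -0.0458] minz -0.076
w2 rod n 3132 pitch up deg -0.17 yaw 0.19 pt [ 0.115  -0.0007  0.0019]
side2 72 lever gx [0.1076 0.1096 0.1129] gy [-0.0145 -0.0089 -0.0034] z [0.102 0.15 ]
 guard ((563.2674560546875, 142.64414978027344), (13.437159538269043, 193.9549560546875), 4.260960578918457)
top2 38 lever gx [0.1114 0.1156 0.1212] gy [-0.0134 -0.0032  0.008 ] z [0.142 0.151]
 guard ((566.3182983398438, 142.7374267578125), (10.95872974395752, 191.55677795410156), 4.057674407958984)
side0 73 lever gx [0.1079 0.1093 0.1145] gy [-0.014  -0.009  -0.0033] z [0.103 0.149]
 guard ((564.3472290039062, 142.63339233398438), (14.457939147949219, 194.58145141601562), 4.695091247558594)
top0 37 lever gx [0.1107 0.1151 0.1206] gy [-0.0133 -0.0032  0.0081] z [0.143 0.154]
 guard ((565.6279296875, 142.63461303710938), (10.743552207946777, 191.2864532470703), 3.518993616104126)
```

Run:
```python
from h import *
gy=np.radians(4.3);ex=np.array([np.cos(gy),np.sin(gy)]);C=np.array([.5645,.1425])
R=rot(gy,-1)
g=C-.031*ex
manip.move_l([*g,.30],R,.25); manip.dwell(.2)
print(manip.current_ee_pos(),manip.current_time(),manip.current_force())
tcp=manip.current_ee_pos()
snap('wrist','w3'); snap('top','top3'); snap('side','side3')
for f in ['w3','side3','top3']:
    hookpose(f,tcp,gy)
    z=np.load(f'pics/{f}.npz');p=z['p'].astype(int);W=cloud(z['d'],z);r,g_,b=p[...,0],p[...,1],p[...,2]
    m=(r>g_+80)&(r>b+80)&np.all((W>[.6,.08,.08])&(W<[.75,.22,.2]),axis=-1)
    if m.sum(): 
        w=W[m];q=(w[:,:2]-C)@np.stack([ex,[-ex[1],ex[0]]],1);print(f,len(w),'lever gx,gy',np.percentile(q,[3,50,97],axis=0).round(4).tolist(),np.percentile(w[:,2],[3,97]))
    m=(r>b+80)&(g_>b+60)&np.all((W>[.5,0.03,.158])&(W<[.6,.26,.172]),axis=-1);w=W[m]
    if len(w)>9: print(' guard',cv2.minAreaRect((w[:,:2]*1000).astype(np.float32)))
```

```text
[0.5336432  0.13970932 0.30003235] 9.4 [ 0.00527672 -0.81397867 -1.85497963]
w3 rod n 3138 pitch up deg -0.12 yaw 0.15 pt [ 0.115  -0.0007  0.0023]
w3 124 lever gx,gy [[0.1064, -0.0145], [0.1108, -0.0113], [0.1169, 0.0104]] [0.12312319 0.15018302]
 guard ((563.456298828125, 140.36767578125), (10.538701057434082, 193.96578979492188), 4.275030136108398)
side3 rod n 189 pitch up deg -0.96 yaw 0.25 pt [0.1365 0.0032 0.0013]
side3 bent n 118 mean [ 0.2075  0.0026 -0.0449] minz -0.0807
side3 65 lever gx,gy [[0.1061, -0.0108], [0.1079, -0.0062], [0.1135, -0.0016]] [0.10306205 0.15034396]
 guard ((563.115478515625, 143.12588500976562), (12.863433837890625, 194.3749542236328), 4.181717395782471)
top3 rod n 51 pitch up deg 0.0 yaw 0.18 pt [0.1831 0.0012 0.0022]
top3 bent n 20 mean [ 0.2098  0.0003 -0.0535] minz -0.0835
 guard ((565.4150390625, 141.22280883789062), (8.629010200500488, 188.44180297851562), 4.46827507019043)
```

View pics/w3.png

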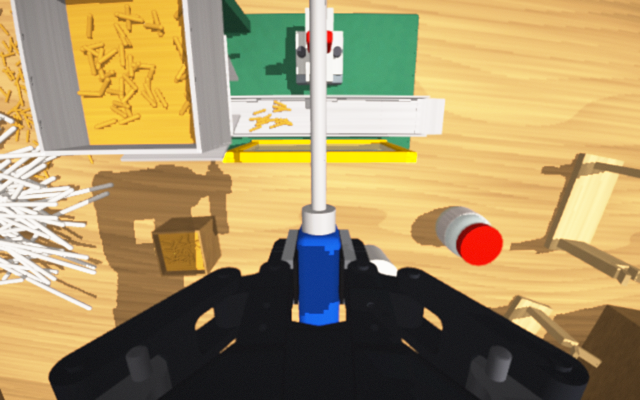

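View pics/side3.png

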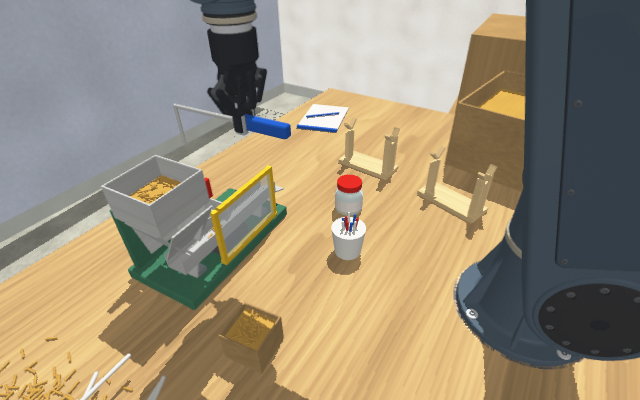

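The bent end hangs over the lever line beyond the red lever: lever (320,40) in the wrist view, rod down from (177,105) in the side view. It goes down behind the lever now.

Run:
```python
from h import *
gy=np.radians(4.3);ex=np.array([np.cos(gy),np.sin(gy)]);C=np.array([.5645,.1408])
R=rot(gy,-1)
g=C-.031*ex
manip.move_l([*g,.30],R,.1)
manip.move_l([*g,.168],R,.12); manip.dwell(.3)
fs=[]
for i in range(6): fs.append(manip.current_force()); manip.dwell(.03)
F0=np.mean(fs,0);print('tare',F0,np.std(fs,0),manip.current_time()); np.save('F0.npy',F0)
snap('side','side4')
t=manip.current_time()
s=-.031
for i in range(5):
    s-=.002; manip.move_l([*(C+s*ex),.168],R,.04)
    F=np.array(manip.current_force())-F0;print(round(s,4),(F[:2]@ex).round(2),F.round(2),round(manip.current_time()-t,2))
np.save('s.npy',s)
tcp=manip.current_ee_pos();snap('side','side5');hookpose('side5',tcp,gy)
```

```text
tare [-0.29197847  0.01879871 -1.6216994 ] [0.47346763 0.43965835 0.49167768] 11.55
-0.033 0.2 [ 0.24 -0.52 -0.07] 0.25
-0.035 0.12 [ 0.13 -0.12  0.44] 0.5
-0.037 -0.69 [-0.65 -0.49  0.54] 0.75
-0.039 0.13 [0.13 0.08 0.69] 1.0
-0.041 -0.72 [-0.74  0.15 -0.13] 1.25
side5 rod n 182 pitch up deg 4.54 yaw -2.17 pt [ 0.1424  0.0045 -0.0002]
side5 bent n 2 mean [ 0.1975  0.0048 -0.1063] minz -0.1069
```

Run:
```python
import cv2,numpy as np
a=cv2.imread('pics/side4.png');b=cv2.imread('pics/side5.png')
cv2.imwrite('pics/c5.png',np.vstack([cv2.resize(x[110:260,110:310],(400,300),interpolation=cv2.INTER_CUBIC) for x in(a,b)]))
```

```text
(no output)
```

View pics/c5.png

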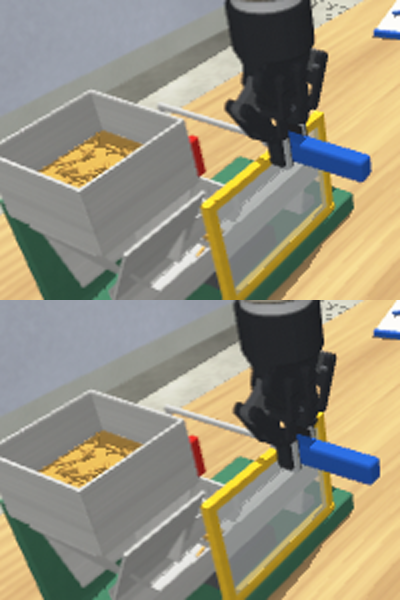

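```bash
cat > pull.py <<'E'
from h import *
gy=np.radians(4.3);ex=np.array([np.cos(gy),np.sin(gy)]);C=np.array([.5645,.1408]);R=rot(gy,-1)
F0=np.load('F0.npy')
def fx(n=3):
    v=[]
    for i in range(n):
        v.append(np.array(manip.current_force())-F0)
        if i<n-1: manip.dwell(.015)
    F=np.mean(v,0); return F[:2]@ex,F
def go(s,v=.04): manip.move_l([*(C+s*ex),.168],R,v)
E
python3 - <<'E'
from pull import *
s=float(np.load('s.npy'));f=0
while f<2.2 and s>-.075:
    s-=.0015;go(s);f,F=fx();print(round(s,4),f.round(2),round(manip.current_time(),2))
sc=s;print('contact',sc,F)
while s>sc-.021 and f<8:
    s-=.0025;go(s,.03);f,F=fx();print(round(s,4),f.round(2),F.round(1),round(manip.current_time(),2))
np.save('s.npy',s)
tcp=manip.current_ee_pos();snap('side','side6');snap('wrist','w6');hookpose('side6',tcp,gy);hookpose('w6',tcp,gy)
E
python3 - <<'E'
import cv2,numpy as np
a=cv2.imread('pics/side6.png');b=cv2.imread('pics/w6.png')
cv2.imwrite('pics/c6.png',np.hstack([cv2.resize(a[110:260,110:310],(400,300),interpolation=cv2.INTER_CUBIC),cv2.resize(b[0:240,160:480],(400,300))]))
E
```

```text
-0.0425 0.33 13.18
-0.044 0.55 13.47
-0.0455 0.1 13.75
-0.047 0.52 14.03
-0.0485 0.82 14.32
-0.05 1.3 14.6
-0.0515 3.9 14.88
contact -0.05150000000000002 [ 3.90468843  0.08780967 -1.40455708]
-0.054 2.29 [ 2.3  0.2 -1. ] 15.17
-0.0565 1.57 [ 1.5  0.3 -0.2] 15.45
-0.059 1.83 [ 1.9 -0.2  0.4] 15.73
-0.0615 2.21 [ 2.2  0.5 -0.1] 16.02
-0.064 1.61 [ 1.6 -0.3  0. ] 16.3
-0.0665 1.53 [ 1.5  0.6 -0.7] 16.58
-0.069 1.98 [2.  0.2 0.2] 16.87
-0.0715 1.73 [ 1.8 -0.4  0.3] 17.15
-0.074 1.76 [ 1.7  0.5 -0.1] 17.43
side6 rod n 293 pitch up deg 17.03 yaw -1.08 pt [ 0.1266  0.004  -0.011 ]
side6 bent n 243 mean [ 0.2033  0.006  -0.0617] minz -0.1094
w6 rod n 5190 pitch up deg 1.28 yaw 0.1 pt [ 0.1121 -0.0009 -0.0027]
```

View pics/c6.png

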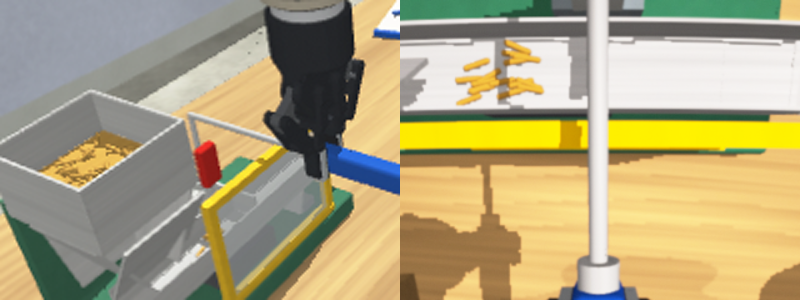

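The bent rod at (193,130) sits behind the red lever (207,163), which has moved about 22 mm. Next are fine steps until the stop is felt.

Run:
```python
from pull import *
s=float(np.load('s.npy'));f=0;L=[]
while f<5 and s>-.1005:
    s-=.0007;go(s,.03);f,F=fx(3);L.append((round(s,4),f.round(2)))
print(L,F,manip.current_time())
while f<9.5 and s>-.11:
    s-=.0003;go(s,.03);f,F=fx(4);print(round(s,5),f.round(2),F.round(1),round(manip.current_time(),2))
np.save('s.npy',s)
```

```text
[(-0.0747, np.float64(3.48)), (-0.0754, np.float64(3.8)), (-0.0761, np.float64(3.35)), (-0.0768, np.float64(3.5)), (-0.0775, np.float64(3.22)), (-0.0782, np.float64(3.68)), (-0.0789, np.float64(3.43)), (-0.0796, np.float64(3.36)), (-0.0803, np.float64(3.45)), (-0.081, np.float64(3.21)), (-0.0817, np.float64(3.58)), (-0.0824, np.float64(3.91)), (-0.0831, np.float64(3.56)), (-0.0838, np.float64(3.65)), (-0.0845, np.float64(3.52)), (-0.0852, np.float64(7.42))] [ 7.39238992  0.64292668 -3.54620415] 22.0667
-0.0855 9.14 [ 9.1  1.3 -4. ] 22.37
-0.0858 11.32 [11.3  1.1 -5.1] 22.67
```

Run:
```python
from pull import *
s=float(np.load('s.npy'));t0=None
for i in range(12):
    f,F=fx(8); t=manip.current_time()
    print(round(s,5),f.round(2),F.round(1),round(t,2))
    if t0 is None and f>12: t0=t
    if t0 and t-t0>1.9: break
    d=np.clip((13.1-f)/6.8e3,-.0003,.0003)
    if abs(d)>.00006: s-=d;go(s,.03)
    else: manip.dwell(.1)
tcp=manip.current_ee_pos();snap('side','side7');snap('wrist','w7')
hookpose('w7',tcp,gy)
np.save('s.npy',s);print(manip.current_time())
```

```text
-0.0858 11.17 [11.2  0.6 -5. ] 22.78
-0.08608 13.02 [13.   1.  -5.9] 23.15
-0.08608 12.7 [12.6  1.2 -6.1] 23.37
-0.08608 12.7 [12.7  0.8 -6. ] 23.58
-0.08608 12.83 [12.8  1.3 -6.1] 23.8
-0.08608 13.11 [13.1  1.1 -6.2] 24.02
-0.08608 12.86 [12.8  1.4 -6.3] 24.23
-0.08608 12.88 [12.8  1.  -6.1] 24.45
-0.08608 12.74 [12.7  1.2 -5.8] 24.67
-0.08608 12.82 [12.8  1.1 -6.3] 24.88
-0.08608 12.78 [12.7  1.2 -6.4] 25.1
w7 rod n 5560 pitch up deg -4.39 yaw 0.0 pt [ 0.1098 -0.0017 -0.0006]
25.2
```

Run:
```python
import cv2,numpy as np
a=cv2.imread('pics/side7.png');b=cv2.imread('pics/w7.png')
cv2.imwrite('pics/c7.png',np.hstack([cv2.resize(a[110:260,160:360],(400,300),interpolation=cv2.INTER_CUBIC),cv2.resize(b[0:240,160:480],(400,300))]))
```

```text
(no output)
```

View pics/c7.png

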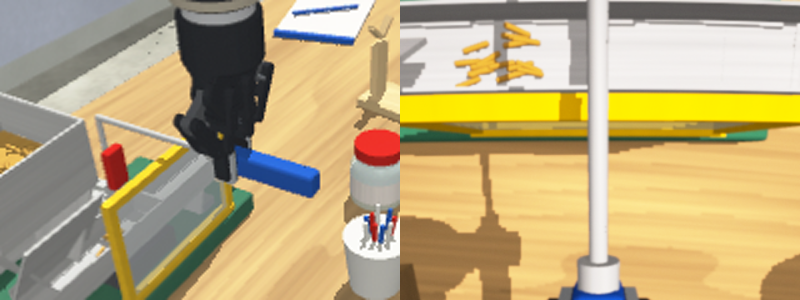

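The gate was held at 12.7–13.1 N for about 2 s, and the red lever at (115,165) stands close by the guard. Now I back off, lift out and check how the hook sits in the fingers.

```bash
python3 - <<'E'
from pull import *
s=float(np.load('s.npy'))
s+=.018;go(s,.06);f,F=fx(4);print('free',f,F)
manip.move_l([*(C+s*ex),.31],R,.15);manip.dwell(.2);tcp=manip.current_ee_pos()
snap('side','side8');snap('wrist','w8');snap('top','top8')
for f in['side8','w8','top8']:hookpose(f,tcp,gy)
print(manip.current_time(),manip.current_grip_width(),tcp)
for f in['side8','w8']:
    z=np.load(f'pics/{f}.npz');p=z['p'].astype(int);W=cloud(z['d'],z);r,g_,b=p[...,0],p[...,1],p[...,2]
    m=(r>g_+80)&(r>b+80)&np.all((W>[.6,.08,.08])&(W<[.75,.22,.2]),axis=-1)
    if m.sum():
        w=W[m];q=(w[:,:2]-[.5635,.1408])@np.stack([ex,[-ex[1],ex[0]]],1);print(f,len(w),'lever gx,gy',np.percentile(q,[3,50,97],axis=0).round(4).tolist())
    G=np.array(tcp)+[0,0,.019];D=W-G;e3=np.array([*ex,0])
    m=(b>r+60)&(b>g_+30)&(abs(D[...,2])<.04)&(np.linalg.norm(D,axis=-1)<.12)
    q=D[m];x=q@e3+.037;print('handle',m.sum(),'x',x.min(),x.max(),'slope',np.degrees(np.arctan(np.polyfit(x,q[:,2],1)[0])))
E
python3 - <<'E'
import cv2,numpy as np
a=cv2.imread('pics/side8.png');b=cv2.imread('pics/side3.png')
cv2.imwrite('pics/c8.png',np.hstack([cv2.resize(x[60:210,140:340],(400,300),interpolation=cv2.INTER_CUBIC) for x in (a,b)]))
E
```

```text
free 0.09923171984630029 [ 0.1069145  -0.09845226 -0.05885607]
side8 rod n 205 pitch up deg -0.56 yaw 0.11 pt [0.1359 0.0031 0.0014]
side8 bent n 124 mean [ 0.2071  0.0023 -0.0446] minz -0.0818
w8 rod n 3134 pitch up deg -0.14 yaw 0.21 pt [ 0.1149 -0.0006  0.0023]
top8 rod n 64 pitch up deg -2.78 yaw -0.63 pt [0.1802 0.0012 0.0025]
top8 bent n 20 mean [ 0.2099  0.0003 -0.0523] minz -0.0816
27.15 0.21617715257847733 [0.49641269 0.1356617  0.30936064]
side8 212 lever gx,gy [[0.0727, -0.0084], [0.0746, 0.0052], [0.0817, 0.0152]]
handle 744 x -0.055944855286594146 0.0336715509274479 slope 1.2560326744815844
w8 113 lever gx,gy [[0.0732, -0.0125], [0.0774, 0.0082], [0.0834, 0.0119]]
handle 3643 x 0.008179080165826344 0.05481183898852344 slope -2.169958385224139
```

View pics/c8.png

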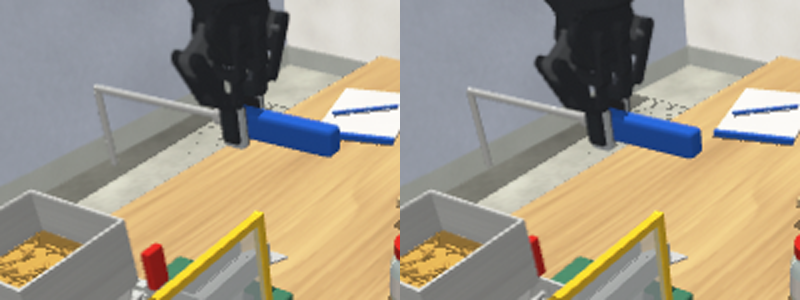

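The hook has not slipped: the wrist-view rod fit matches the one before the pull, and the lever now stands about 78 mm from the guard. Returning it to the rest by the same path.

```bash
python3 - <<'E'
from h import *
hy=np.radians(-4.9);c=np.array([.467,-.3165]);g=c+.037*np.array([np.cos(hy),np.sin(hy)]);R=rot(hy,-1)
manip.move_l([*g,.31],R,.22)
manip.move_l([*g,.14],R,.12);manip.dwell(.2)
F0=np.mean([manip.current_force() for _ in range(1)],0)
snap('side','side9')
for z in(.115,.105,.1,.098,.097):
    manip.move_l([*g,z],R,.04);F=np.array(manip.current_force());print(z,(F-F0).round(2),manip.current_time())
    if F[2]-F0[2]>6: break
snap('side','side10');tcp=manip.current_ee_pos();hookpose('side10',tcp,hy)
E
python3 - <<'E'
import cv2,numpy as np
a=cv2.imread('pics/side10.png');b=cv2.imread('pics/side0.png')
cv2.imwrite('pics/c9.png',np.hstack([cv2.resize(x[80:200,290:450],(400,300),interpolation=cv2.INTER_CUBIC) for x in (a,b)]))
E
```

```text
0.115 [ 0.27 -2.33  0.52] 31.9583
0.105 [ 0.49 -0.21  1.56] 32.3583
0.1 [ 1.14 -1.1   0.05] 32.6333
0.098 [ 1.36 -1.03  1.2 ] 32.8833
0.097 [ 0.19 -1.32 -0.33] 33.1333
side10 rod n 185 pitch up deg 7.12 yaw -0.37 pt [ 0.1142  0.0035 -0.0044]
side10 bent n 40 mean [ 0.2082  0.0036 -0.0458] minz -0.0816
```

View pics/c9.png

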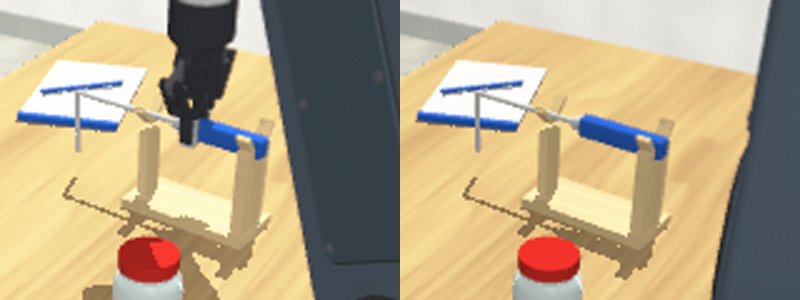

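The hook sits in both posts as in the first picture, with the rod through the front V at (150,118). I lower it the last fraction until it bears, then let go.

```bash
python3 - <<'E'
from h import *
hy=np.radians(-4.9);c=np.array([.467,-.3165]);g=c+.037*np.array([np.cos(hy),np.sin(hy)]);R=rot(hy,-1)
z=.097
while z>.0945:
    z-=.0004;manip.move_l([*g,z],R,.03)
    v=[]
    for _ in range(4): v.append(manip.current_force()); manip.dwell(.015)
    F=np.mean(v,0);print(round(z,4),F.round(2))
    if F[2]>.3: break
manip.set_gripper(0.5);manip.dwell(.2);manip.set_gripper(1.0);print(manip.current_grip_width(),manip.current_force(),manip.current_time())
manip.move_l([*g,.16],R,.08);manip.move_l([*g,.27],R,.15);manip.dwell(.2)
snap('wrist','w11');snap('side','side11');snap('top','top11')
zz=np.load('pics/w11.npz');p=zz['p'].astype(int);W=cloud(zz['d'],zz);r,g_,b=p[...,0],p[...,1],p[...,2]
m=(b>r+60)&(b>g_+30)&np.all((W>[.3,-.45,.08])&(W<[.65,-.2,.16]),axis=-1);m[:,:280]=0;m[:,360:]=0
w=W[m];top=w[w[:,2]>np.median(w[:,2])-.006]
print(cv2.minAreaRect(top[:,:2].astype(np.float32)*1000),np.median(w[:,2]))
m=np.all((W>[.53,-.4,.10])&(W<[.75,-.2,.13]),axis=-1);w=W[m];print('rod',len(w),w.mean(0),w.max(0));vx=cv2.fitLine(w[:,:2].astype(np.float32),cv2.DIST_HUBER,0,.01,.01).ravel();print(np.degrees(np.arctan2(vx[1],vx[0])))
for k in['jar','tub','carton']:
    o=manip.look_for('side',k);print(k,[np.round(x['at'],3).tolist() for x in o[:1]])
print(manip.current_time())
E
python3 - <<'E'
import cv2,numpy as np
a=cv2.imread('pics/side11.png')
cv2.imwrite('pics/c11.png',np.hstack([cv2.resize(a[80:200,290:450],(400,300),interpolation=cv2.INTER_CUBIC),cv2.resize(a[100:340,100:420],(400,300))]))
E
```

```text
0.0966 [ 0.22  0.66 -0.32]
0.0962 [-1.16  1.54  3.48]
0.9953811972298935 [-0.52575537  0.29917902 -0.22311135] 34.875
((467.4473876953125, -317.12091064453125), (18.87912368774414, 107.73638153076172), 85.53089904785156) 0.12687772809711984
rod 1548 [ 0.59458787 -0.32811549  0.11909782] [ 0.67788443 -0.29820312  0.12998274]
-4.6031513
jar [[0.433, -0.074, 0.056]]
tub [[0.36, 0.058, 0.07]]
carton [[0.376, 0.348, 0.054]]
37.2083
```

View pics/c11.png

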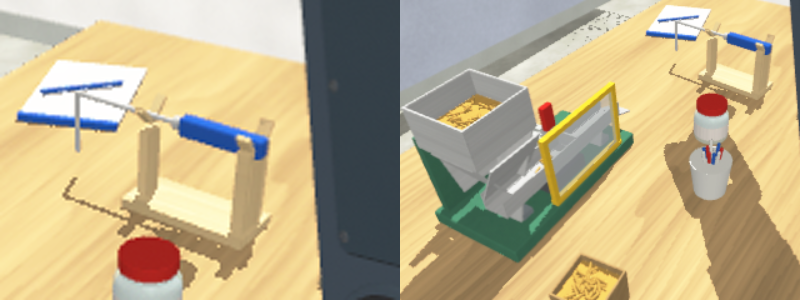

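View pics/w11.png

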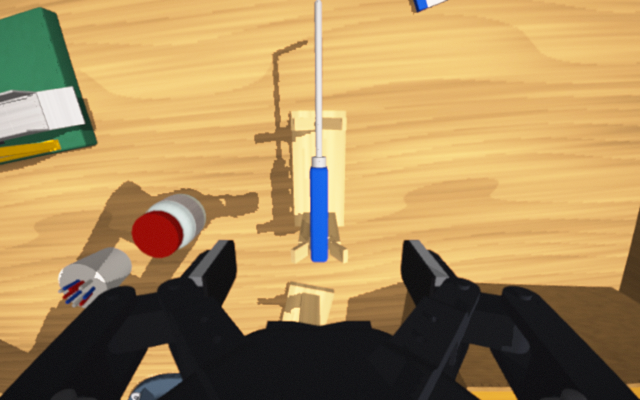

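The hook lies where it was, handle at (320,165)–(319,260) with the bent end hanging. The lever is shut, the jar, tub and carton are unmoved, and the gripper is clear. Handing in.

```bash
python3 -c "
from h import *
print(manip.sign_off(),manip.current_time())"
```

```text
the job is handed in; nothing more can be done
the job is handed in; nothing more can be done
```

The slide gate is shut and the hook is back in its rest. I handed the job in at about 37 s; no verdict is reported.

- **Pull:** I took the hook from the farther rest and caught the lever from behind. It slid at about 3.5 N, and the stop came after about 34 mm of travel, where the force climbed steeply. I held it there for about 2 s at 12.7–13.1 N. No reading along the pull passed about 13.1 N, or about 14.4 N counting the vertical force.
- **Lever:** It now stands about 78 mm from the guard's middle plane and stayed there when I released it.
- **Hook:** It is within about 0.5 mm and 0.3° of where it first lay, bent end hanging down. The gripper is open and clear above it.
- **Jar, tub and carton:** The pictures show them where they were. The detector's positions differ from the start by up to 5 mm, which is about its own error.
- **Guard:** I saw no sign of contact with it in the forces or the pictures.

**Checks that disagreed:** the fixed cameras put things about 2–3 mm further left (in y) than the wrist camera, so I used the wrist values. While the arm was in view, several rod-tilt fits came out unusable, up to 17° off. I relied instead on the wrist view, where the rod's tilt matched before and after the pull.

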